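# Bring the pellet press to its torque click

### The job

Push the die carrier of the pellet press fully home against its back stop by its red bail. Then push the T-handle round clockwise (seen from above) until its torque clutch clicks once, and stop there: a second click would crack the pellet. Draw the hand away, and leave the other things on the bench where they stand.

Things in the scene. Friction and masses are not known exactly. Their poses are not given: they have to be found in the camera images.
- press: Blue bench screw press, bolted down. Origin: on its vertical screw axis at bench level; z up; its open front, where the die carrier comes out, looks along its -x. Base plate x -130 to +70 mm, y +-78 mm, 22 mm high, with guide rails up to 37 mm. Two 20 mm columns at y = +-58 mm. Turning the T-handle clockwise lowers the steel platen between them by 2 mm per rad.
- crosshead_top (a point): On the screw axis, 164 mm above the bench: top of the press's blue crosshead (54 mm along the press's x, 152 mm along y). Nuts and a collar on it reach 173 mm. Only the screw, the 40 mm wide black clutch housing (up to 204 mm) and the T-handle stand above that.
- die_sled (a joint): How far (m) the die carrier is drawn out of the press towards the press's -x: 0 = fully home against the back stop, 0.05 = fully out. It is a 66 mm wide aluminium plate in guide rails that carries the steel die (56 mm across), and stays where it is left; moving it takes about 3 N.
- sled_bail (a point): Middle of the top bar of the carrier's red bail (an upright U of 12 mm rod): the bar runs along the press's y, 54 mm between the legs' centres, its centre 75 mm above the bench. When the carrier is home it lies 125 mm from the screw axis towards the press's -x. Push it towards the press's +x.
- t_handle (a joint): Slip (rad) of the T-handle in its torque clutch, growing clockwise seen from above. 0 while handle and screw turn together. Once the screw is tight the handle slips against a torque that rises to its peak at 0.13 and then gives way; past 0.26 the handle snaps ahead by itself and rests at 0.52: one click. Pushed on past 0.65 it is off to a second click. Let go before 0.26 it springs back to 0.
- handle_hub (a point): On the screw axis at the height of the T-handle's bar, 217 mm above the bench. Hub 32 mm across, from 12 mm below to 14 mm above this point. The handle turns level about this axis: first easily, with the screw (0.07 N m), through 0.6 to 2.4 rad, not known beforehand, until the platen bears on the die; then the clutch takes 0.22 to 0.45 N m, different each time, to click.
- handle_end_a (a point): Centre of the red ball (24 mm across) at one end of the T-handle's bar, 73 mm from the hub's axis. The bar is a level round steel rod, 12 mm thick, free to touch between 16 and 61 mm from the axis.
- handle_end_b (a point): Centre of the like red ball at the other end of the bar, 73 mm from the axis.
- mortar: White ceramic mortar, 116 mm across and 58 mm high, with its pestle leaning in it up to 105 mm high; origin: centre of the underside. A bystander near the press.
- salt_jar: Jar, 60 mm across, 85 mm high; origin: centre of the underside. A bystander near the press.
- spatula: Flat steel spatula with a wooden grip, 235 mm long along its x, 10 mm high, lying on the bench; origin: under its middle. A bystander near the press.
- grad_cylinder: Glass measuring cylinder on a yellow foot (68 mm across), 194 mm high; origin: centre of the underside. A bystander.
- calculator: Black pocket calculator, 155 mm by 80 mm, 16 mm high; origin: centre of the underside. A bystander.
- beaker: Green glass beaker, 68 mm across, 85 mm high; origin: centre of the underside. A bystander.

How it is judged:
By the outcome, as a careful person would: the job done as asked, in the order asked, and still so for the second after the job is handed in, with the robot touching nothing.
It also fails if it takes over 58 s, if anything falls off the work surface, if the arm or the gripper's body presses on something with over 40 N, if the wrist force passes 120 N, or if a joint passes its speed limit or range.

### The arm

A 6-joint arm with a two-finger parallel gripper is mounted at the origin on the work surface. World frame = base frame: x ahead of the robot, y to its left, z up, the work surface at z = 0. Lengths are in mm, angles in degrees, forces in N, time in s.
With the tool pointing down it reaches from about 350 to 725 mm from the base axis. Payload 4.3 kg.
Tool frame: the origin (TCP) lies on the front face of the gripper's body, between the roots of the fingers; the fingertips stand 73 mm ahead of it and the grasp point (between the pads) lies 54 mm ahead of it; z points along the fingers, y is the direction in which the jaws open and shut (so a half turn about z gives the same grasp; the last joint's range is limited). The gripper opens to 85 mm and grips with 20 to 120 N. Pads are 22 mm wide; open, the fingers measure 114 mm over their backs; the gripper's body (76 mm by 85 mm) begins 54 mm behind the grasp point. The pads swing forward as they close: fully open they stand 13 mm farther back than shut.
Start: joints at [-80.919, 21.618, 4.641, 73.018, 0, 83.68], TCP at [152.714, -554.38, 303.929] pointing down, gripper open.
Joint ranges: [-156.06, 156.06], [-48.1, 94.91], [-58.44, 69.94], [-101.28, 121.22], [-78.64, 73.56], [-180, 180]. Speed limits (degrees/s): [147.25, 147.25, 180, 180, 180, 180].

### API

Orientations are given as [roll, pitch, yaw] about the fixed x, y, z axes, in that order (R = Rz(yaw) Ry(pitch) Rx(roll)).
In Python, from rig import arm gives the robot as it stands.
- The arm moves only by the shell command python3 -m jog 'ROWS'. ROWS is JSON, a list of rows, each a list of 7 numbers: the shift along the tool's x, y, z in m, then the turn, a rotation vector about the tool's x, y, z in rad, then the finger opening in m, from 0 to 0.0854. A call has 1 to 12 rows; each row is the pose to reach, as a shift and turn from the pose commanded when the call began, along the tool's axes at that moment; what a row does not reach only later rows make up. A row lasts 1/12 s, in which the tool goes at most 41.7 mm and 7.16 degrees, less where a joint would pass 70% of its speed; a pose out of reach is approached as far as the arm can. A call with a gripper value outside its range is refused whole. The fingers move at their own pace and stop on an object; the grip force is fixed at half the most. Time passes only in rows, so rows that repeat a pose let the fingers close. It gives the time, the measured TCP pose, the force and the opening at its end, in the units of the state.
- arm.get_obs(): the state, without advancing time (a new reading comes with each control period).
- arm.capture(name): name is "scene" or "top" or "wrist"; returns a dict with "color" (480x640x3 uint8, red, green, blue), "fx", "fy", "cx", "cy" (pixels), "R" (3x3) and "t" (3): a world point X has camera coordinates R X + t. Camera axes: x right, y down, z forward; pixel columns grow to the right and rows downward; lengths in mm; the calibration is good to about 2 mm. A picture is of the moment at which its call begins. There is no depth.
- arm.close_job(): hands the job in, once; it reports no verdict.
The state is a dict: "t": time; "joints": joint angles; "joint_velocities": joint speeds; "joint_torque": joint torques, N m; "eef_pos": TCP position; "tool_rot": TCP orientation; "ft_force": force on the tool from outside, world axes, zero at the start; "moment": the same for the moment, N m; "finger_gap": finger opening in mm.
Only numpy, scipy, OpenCV 4.12 (cv2) and the standard library are available. Lean on these libraries where they do the work, as an engineer would, in place of code of your own. Each camera call takes 0.05 s, during which the arm holds its last target.

## Working session

There is one attempt and no reset: what is moved stays moved. The work goes in short steps, Python scripts to look and compute and a shell command to move; the robot and the scene stay as the last step left them, time stands still between calls to the robot, and variables do not carry over. Pictures are saved under pics/ and viewed, and the job is handed in when it is done.

```bash
mkdir -p pics; ls; python3 - <<'E'
from rig import arm
import cv2,pickle
o=arm.get_obs();print(o)
d={}
for n in("scene","top","wrist"):
    c=arm.capture(n);d[n]=c
    cv2.imwrite(f"pics/{n}0.png",c["color"][:,:,::-1])
    print(n,c["fx"],c["cx"],c["cy"],c["R"],c["t"])
pickle.dump(d,open("caps0.pkl","wb"))
E
```

```text
pics
{'t': 0.0, 'joints': array([-8.09186810e+01,  2.16644725e+01,  4.56358703e+00,  7.30167586e+01,
        1.42251833e-04,  8.36813537e+01]), 'joint_velocities': array([ 0.00753814, -0.08567745,  0.01252939, -0.07049779,  0.01365822,
        0.04318752]), 'joint_torque': array([ 1.11749945e-03, -4.63601732e+01,  2.69877934e+01,  2.06494174e-02,
        8.15211092e-05, -2.47261403e-05]), 'eef_pos': array([ 152.63335451, -553.86279278,  302.93945813]), 'tool_rot': array([-1.79883086e+02, -1.30890181e-02,  1.53999518e+01]), 'ft_force': array([-0.30507848,  0.40384353, -0.65288397]), 'moment': array([-0.03328769,  0.00915768, -0.01776351]), 'finger_gap': 85.61936495770414}
scene 494.2832182099765 310.1713567425191 247.5132244134272 [[ 0.24640485  0.96903718 -0.01586193]
 [ 0.55543837 -0.15460999 -0.81705812]
 [-0.7942121   0.19251676 -0.57633708]] [-142.98122387 -171.56415134 1877.43967595]
top 590.3249893084842 313.0480285954566 241.99698750975418 [[-2.43895744e-03 -9.99838677e-01  1.77952451e-02]
 [-9.88873971e-01 -2.35357960e-04 -1.48755553e-01]
 [ 1.48735743e-01 -1.79600631e-02 -9.88713869e-01]] [  -6.2268478   580.49346602 1424.83399224]
wrist 396.9949067961302 326.35022479569363 245.7515162360154 [[ 0.26633004 -0.96388068 -0.00153269]
 [-0.92210328 -0.25524895  0.29081527]
 [-0.28070243 -0.07603955 -0.95677799]] [-573.23844678  -37.5496873   378.88500682]
```

View pics/scene0.png

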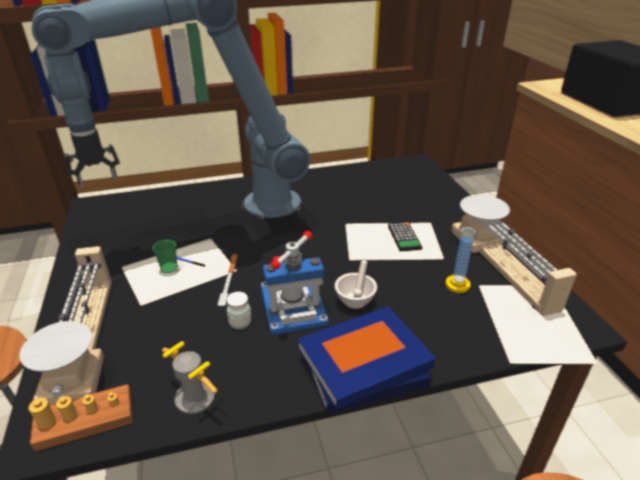

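View pics/top0.png

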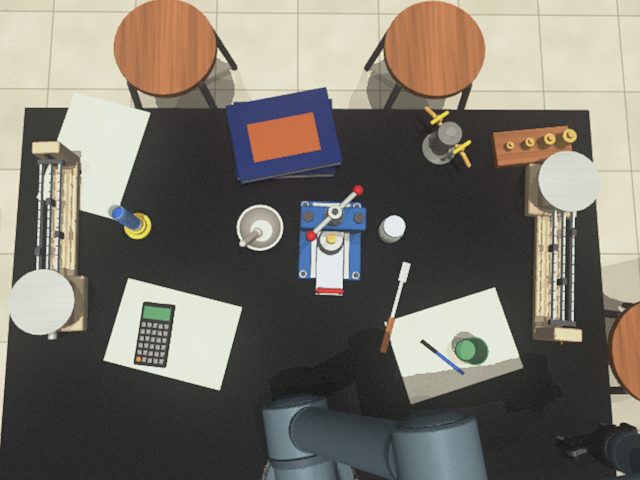

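View pics/wrist0.png

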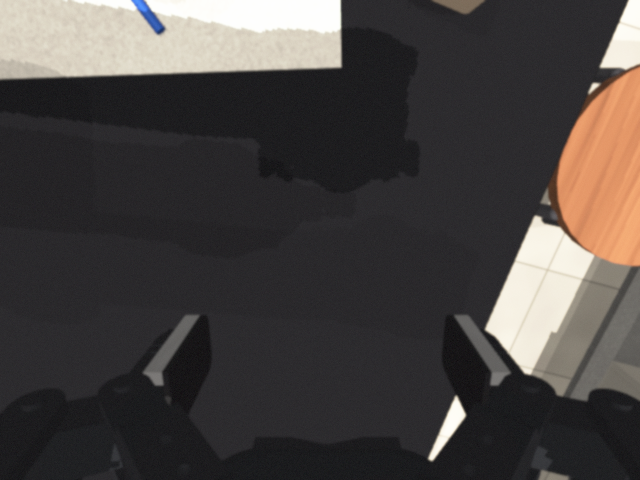

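The top view shows the press at about (333,215), with its front and red bail at (329,291) facing the robot. The handle's red balls are at (311,236) and (358,190). The mortar is at (260,228), the jar at (392,229) and the spatula at (397,305). Next I'll measure these.

```bash
cat > h.py <<'E'
import numpy as np,cv2
def ray(c,u,v):
    d=np.array([(u-c["cx"])/c["fx"],(v-c["cy"])/c["fy"],1.]);R=np.array(c["R"]);return -R.T@np.array(c["t"]),R.T@d
def onz(c,u,v,z):
    o,d=ray(c,u,v);return o+d*(z-o[2])/d[2]
def proj(c,X):
    p=np.array(c["R"])@np.array(X)+np.array(c["t"]);return c["fx"]*p[0]/p[2]+c["cx"],c["fy"]*p[1]/p[2]+c["cy"]
def mask(c,which):
    h=cv2.cvtColor(c["color"],cv2.COLOR_RGB2HSV).astype(int)
    H,S,V=h[...,0],h[...,1],h[...,2]
    if which=="red":return (((H<6)|(H>173))&(S>170)&(V>100)).astype(np.uint8)
    if which=="blue":return ((H>100)&(H<118)&(S>150)&(V>90)).astype(np.uint8)
def blobs(c,which,box,mn=8):
    m=mask(c,which);x0,y0,x1,y1=box;mm=np.zeros_like(m);mm[y0:y1,x0:x1]=m[y0:y1,x0:x1]
    n,l,s,ce=cv2.connectedComponentsWithStats(mm)
    return [(ce[i],s[i]) for i in range(1,n) if s[i][4]>=mn]
E
python3 - <<'E'
import pickle,numpy as np
from h import *
np.set_printoptions(precision=1,suppress=True)
d=pickle.load(open("caps0.pkl","rb"))
for n,b,z in(("top",(285,170,380,310),217),("scene",(250,220,340,320),217)):
    for ce,s in blobs(d[n],"red",b): print(n,ce,s,onz(d[n],*ce,217)[:2],onz(d[n],*ce,75)[:2])
t=d["top"]
for nm,p,z in(("mortar",(260,228),40),("jar",(392,225),85),("spat tip",(405,264),3),("spat end",(385,350),5),("beaker",(470,348),60),("cyl foot",(137,226),10),("plate fl",(299,278),22),("plate fr",(360,278),22)):
    print(nm,onz(t,*p,z))
for ce,s in blobs(t,"blue",(290,185,375,290),20): print("blue",ce,s)
import cv2
im=t["color"][160:320,230:430,::-1];cv2.imwrite("pics/topcrop.png",cv2.resize(im,(800,640)[:2] if 0 else (750,600),interpolation=cv2.INTER_CUBIC))
im=d["scene"]["color"][220:340,210:390,::-1];cv2.imwrite("pics/scenecrop.png",cv2.resize(im,(800,533),interpolation=cv2.INTER_CUBIC))
E
```

```text
top [357.9 189.4] [353 185  10  10  71] [ 672.7 -103.7] [ 707.3 -117.4]
top [310.7 235.4] [307 231   9  10  63] [569.1   1.4] [592.   -0.6]
top [329.9 290.5] [317 289  26   5  97] [448.3 -39.9] [457.9 -46.5]
scene [308.  233.6] [303 230  10   9  49] [562.7   2.2] [354.6  51.7]
scene [275.  262.2] [271 256   9  13  75] [ 663.  -105.9] [474.6 -77.7]
mortar [616.3 125.5  40. ]
jar [ 616.1 -198.3   85. ]
spat tip [ 529.9 -241.9    3. ]
spat end [ 314.3 -186.1    5. ]
beaker [ 320.2 -383.6   60. ]
cyl foot [626.5 439.9  10. ]
plate fl [492.7  28.1  22. ]
plate fr [ 492.6 -124.7   22. ]
blue [353.2 212.2] [344 203  22  21 115]
blue [318.7 207.3] [312 207  14   2  20]
blue [359. 226.] [352 224  13   6  24]
blue [350.6 248.3] [350 236   5  23  33]
blue [309.4 250. ] [308 242   3  19  29]
blue [351.2 268.9] [349 260  10  20  45]
blue [307.8 271. ] [305 263   5  15  33]
```

View pics/topcrop.png

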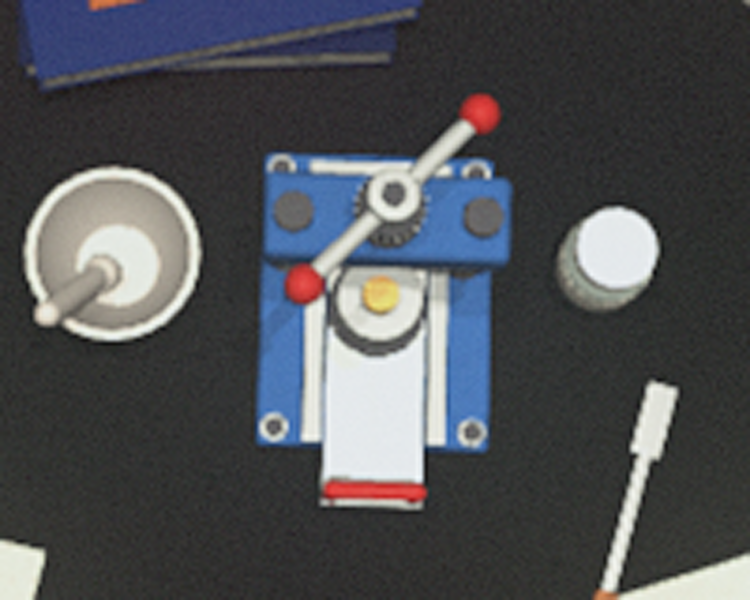

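View pics/scenecrop.png

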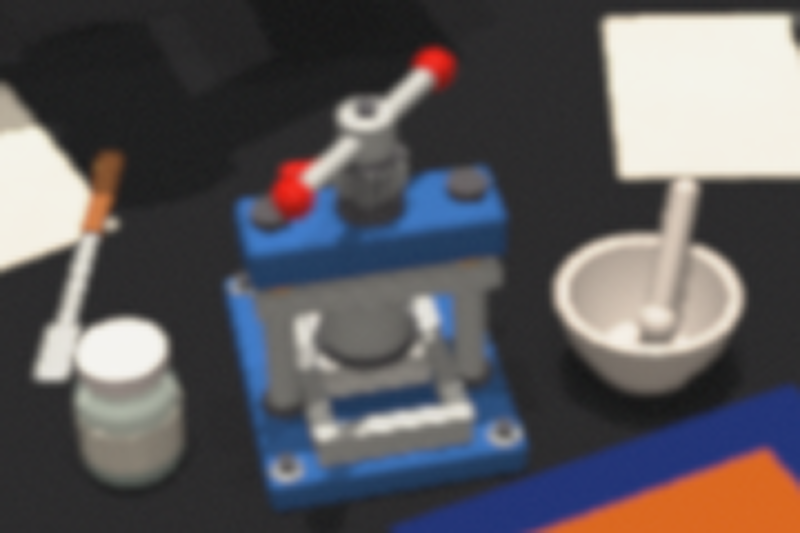

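```bash
cat > to.py <<'E'
# usage: to.py x y z yaw : shift/turn in tool axes from measured pose
import sys,numpy as np
from scipy.spatial.transform import Rotation as Rn
from rig import arm
o=arm.get_obs();x,y,z,yaw=map(float,sys.argv[1:5])
R=Rn.from_euler('xyz',o['tool_rot'],degrees=True);T=Rn.from_euler('xyz',[180,0,yaw],degrees=True)
np.set_printoptions(precision=4,suppress=True)
print(o['t'],o['eef_pos'],o['tool_rot'],"F",o['ft_force'],"gap",o['finger_gap'])
print((R.inv().apply(np.array([x,y,z])-o['eef_pos']))/1000,(R.inv()*T).as_rotvec())
E
python3 to.py 415 -45 300 178.3
```

```text
0.15 [ 152.6474 -553.9607  303.1668] [-179.9092   -0.0082   15.4018] F [ 0.4111 -0.05    0.2337] gap 85.28645017820969
[ 0.3881 -0.421   0.0039] [-0.0001 -0.0023 -2.8431]
```

```bash
python3 -m jog '[[0.388,-0.421,0.004,0,0,-2.843,0],[0.388,-0.421,0.004,0,0,-2.843,0],[0.388,-0.421,0.004,0,0,-2.843,0],[0.388,-0.421,0.004,0,0,-2.843,0],[0.388,-0.421,0.004,0,0,-2.843,0],[0.388,-0.421,0.004,0,0,-2.843,0],[0.388,-0.421,0.004,0,0,-2.843,0],[0.388,-0.421,0.004,0,0,-2.843,0],[0.388,-0.421,0.004,0,0,-2.843,0],[0.388,-0.421,0.004,0,0,-2.843,0],[0.388,-0.421,0.004,0,0,-2.843,0],[0.388,-0.421,0.004,0,0,-2.843,0]]'; python3 to.py 415 -45 300 178.3
```

```text
t: 1.15
eef_pos: [382.0, -107.9, 300.4]
tool_rot: [180.0, 0.0, 101.7]
ft_force: [1.0, -0.8, 0.2]
finger_gap: -0.2
1.15 [ 381.9607 -107.888   300.399 ] [179.9913   0.0162 101.6812] F [ 1.0301 -0.8474  0.1677] gap -0.24576715637001353
[0.0549 0.0451 0.0004] [-0.0001  0.0003 -1.3372]
```

```bash
python3 -m jog '[[0.055,0.045,0.0,0,0,-1.337,0],[0.055,0.045,0.0,0,0,-1.337,0],[0.055,0.045,0.0,0,0,-1.337,0],[0.055,0.045,0.0,0,0,-1.337,0],[0.055,0.045,0.0,0,0,-1.337,0],[0.055,0.045,0.05,0,0,-1.337,0],[0.055,0.045,0.08,0,0,-1.337,0],[0.055,0.045,0.1,0,0,-1.337,0],[0.055,0.045,0.1,0,0,-1.337,0],[0.055,0.045,0.1,0,0,-1.337,0],[0.055,0.045,0.1,0,0,-1.337,0],[0.055,0.045,0.1,0,0,-1.337,0]]'; python3 to.py 415 -45 135 178.3
python3 - <<'E'
from rig import arm;import cv2,pickle
d={}
for n in("wrist","top"):
    c=arm.capture(n);d[n]=c
    cv2.imwrite(f"pics/{n}1.png",c["color"][:,:,::-1])
pickle.dump(d,open("caps1.pkl","wb"))
E
```

```text
t: 2.15
eef_pos: [414.7, -47.1, 200.0]
tool_rot: [180.0, -0.1, 178.0]
ft_force: [-0.1, -0.3, -0.6]
finger_gap: 0.1
2.15 [414.6763 -47.0563 199.9805] [179.992   -0.0569 178.028 ] F [-0.1174 -0.3408 -0.6   ] gap 0.07862750873872855
[-0.0003  0.0021  0.065 ] [ 0.0001 -0.001  -0.0047]
```

View pics/wrist1.png

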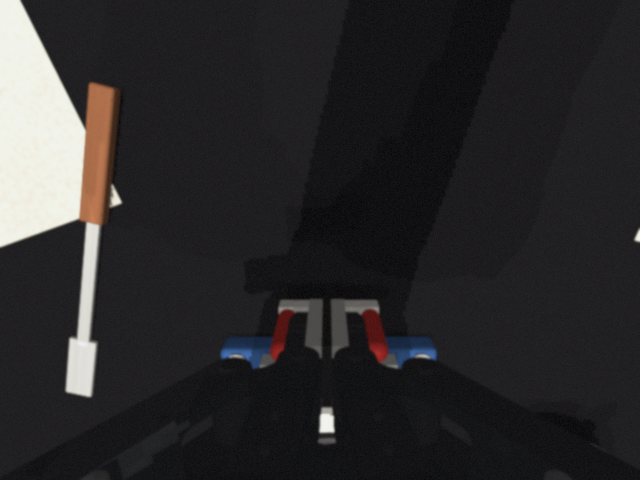

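The wrist view shows the bail's legs at columns 285 and 375, even on both sides of the shut fingers at about column 330. The tool is centred on the bail and stands in front of it, so I'll go down.

```bash
python3 -m jog '[[0,0.002,0.03,0,0,0,0],[0,0.002,0.055,0,0,0,0],[0,0.002,0.066,0,0,0,0],[0,0.002,0.066,0,0,0,0]]'; python3 to.py 440 -46 134 178.3
```

```text
t: 2.58
eef_pos: [413.0, -44.6, 132.1]
tool_rot: [179.9, -0.3, 177.8]
ft_force: [-0.3, -0.4, -1.1]
finger_gap: -0.1
2.5833 [413.009  -44.6026 132.1124] [179.9411  -0.2827 177.8491] F [-0.289  -0.4254 -1.0747] gap -0.11794570303018126
[-0.027  -0.0004 -0.002 ] [ 0.001  -0.0049 -0.0079]
```

```bash
python3 -m jog '[[-0.012,0,0,0,0,0,0],[-0.022,0,0,0,0,0,0],[-0.026,0,0,0,0,0,0],[-0.029,0,0,0,0,0,0],[-0.032,0,0,0,0,0,0],[-0.035,0,0,0,0,0,0],[-0.038,0,0,0,0,0,0],[-0.041,0,0,0,0,0,0],[-0.044,0,0,0,0,0,0],[-0.047,0,0,0,0,0,0]]'; python3 -m jog '[[-0.003,0,0,0,0,0,0],[-0.006,0,0,0,0,0,0],[-0.009,0,0,0,0,0,0]]';
```

```text
t: 3.42
eef_pos: [462.2, -46.8, 134.4]
tool_rot: [180.0, -0.0, 177.9]
ft_force: [-2.1, 0.7, 2.4]
finger_gap: 0.1
t: 3.67
eef_pos: [471.4, -47.1, 134.4]
tool_rot: [180.0, 0.0, 178.0]
ft_force: [-2.7, 1.4, 2.0]
finger_gap: 0.1
```

```bash
python3 -m jog '[[-0.002,0,0,0,0,0,0],[-0.004,0,0,0,0,0,0],[-0.005,0,0,0,0,0,0]]'; python3 -m jog '[[-0.001,0,0,0,0,0,0],[-0.002,0,0,0,0,0,0]]';python3 -m jog '[[-0.001,0,0,0,0,0,0],[-0.002,0,0,0,0,0,0]]'
```

```text
t: 3.92
eef_pos: [476.4, -47.3, 134.3]
tool_rot: [180.0, 0.0, 178.0]
ft_force: [-2.2, 0.2, 1.6]
finger_gap: 0.1
t: 4.08
eef_pos: [478.1, -47.3, 134.4]
tool_rot: [180.0, -0.0, 178.0]
ft_force: [-2.8, 0.9, 1.8]
finger_gap: 0.1
t: 4.25
eef_pos: [480.1, -47.4, 134.4]
tool_rot: [180.0, -0.0, 177.9]
ft_force: [-3.1, 1.5, 1.6]
finger_gap: -0.2
```

```bash
for i in 1 2 3; do :; done; python3 -m jog '[[-0.001,0,0,0,0,0,0],[-0.002,0,0,0,0,0,0]]'; python3 -m jog '[[-0.001,0,0,0,0,0,0],[-0.002,0,0,0,0,0,0]]'
```

```text
t: 4.42
eef_pos: [481.2, -47.4, 134.2]
tool_rot: [-180.0, -0.1, 177.9]
ft_force: [-7.4, -0.2, 6.1]
finger_gap: 0.2
t: 4.58
eef_pos: [481.5, -47.4, 133.9]
tool_rot: [-180.0, -0.3, 177.9]
ft_force: [-10.0, 0.2, 7.4]
finger_gap: 0.0
```

```bash
python3 -m jog '[[-0.001,0,0,0,0,0,0],[-0.002,0,0,0,0,0,0]]'
```

```text
t: 4.75
eef_pos: [481.8, -47.4, 133.5]
tool_rot: [-180.0, -0.5, 177.9]
ft_force: [-13.7, 0.3, 11.3]
finger_gap: -0.3
```

```bash
python3 -m jog '[[-0.002,0,0,0,0,0,0],[-0.003,0,0,0,0,0,0],[-0.003,0,0,0,0,0,0]]'
```

```text
t: 5.0
eef_pos: [482.2, -47.3, 132.8]
tool_rot: [-180.0, -0.8, 177.9]
ft_force: [-18.7, -0.7, 12.8]
finger_gap: -0.3
```

```bash
python3 -m jog '[[0.01,0,0,0,0,0,0],[0.03,0,0,0,0,0,0],[0.06,0,0,0,0,0,0],[0.07,0,-0.03,0,0,0,0],[0.07,0,-0.07,0,0,0,0],[0.07,0,-0.11,0,0,0,0],[0.07,0,-0.15,0,0,0,0],[0.07,0,-0.19,0,0,0,0],[0.07,0,-0.19,0,0,0,0]]'
python3 - <<'E'
from rig import arm;import cv2,pickle,numpy as np
from h import *
d={}
for n in("top","scene"):
    c=arm.capture(n);d[n]=c
    cv2.imwrite(f"pics/{n}2.png",c["color"][:,:,::-1])
pickle.dump(d,open("caps2.pkl","wb"))
for n,b in(("top",(285,170,380,310)),("scene",(250,220,340,320))):
    for ce,s in blobs(d[n],"red",b): print(n,ce,s,onz(d[n],*ce,217)[:2],onz(d[n],*ce,75)[:2])
E
python3 to.py 415 -45 320 178.3
```

```text
t: 5.75
eef_pos: [423.2, -46.4, 332.7]
tool_rot: [-179.8, 0.9, 177.9]
ft_force: [1.3, -0.2, -0.4]
finger_gap: -0.5
top [357.94444444 189.55555556] [353 185  10  11  72] [ 672.28151946 -103.81482327] [ 706.74077051 -117.51425834]
top [310.55223881 235.35820896] [306 231  10  10  67] [569.10740748   1.72157268] [ 5.92104802e+02 -2.53573750e-01]
scene [308.04081633 233.67346939] [303 230  10   9  49] [562.87132151   2.16789223] [354.81362998  51.6066493 ]
scene [275.01754386 263.63157895] [271 259   9  10  57] [ 668.77473831 -107.06979328] [481.52862479 -79.09784703]
5.85 [421.2794 -45.9275 326.7776] [-179.8986    0.409   177.9409] F [-0.7251  1.0941 -1.2055] gap -0.18809510291534162
[0.0064 0.0007 0.0067] [-0.0018  0.0071 -0.0063]
```

View pics/top2.png

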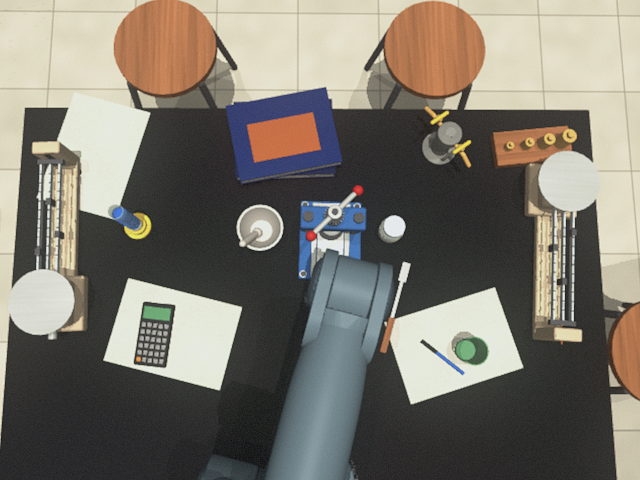

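The T-handle is untouched (balls at the same pixels), and the die is now under the crosshead. Next I'll bring the shut fingers to the trailing side of handle end A, the far right ball.

```bash
python3 -m jog '[[0,0,-0.012,0,0,0,0],[-0.03,0,-0.012,0,0,0,0],[-0.07,0,-0.012,0,0,0,0],[-0.11,0,-0.012,0,0,0,0],[-0.15,0,-0.012,0,0,0,0],[-0.19,-0.01,-0.012,0,0,0,0],[-0.22,-0.02,-0.012,0,0,0,0],[-0.245,-0.022,-0.012,0,0,0,0],[-0.245,-0.022,-0.012,0,0,0,0]]';  python3 to.py 666 -60 263 178
python3 - <<'E'
from rig import arm;import cv2,pickle,numpy as np
c=arm.capture("wrist");cv2.imwrite("pics/wrist3.png",c["color"][:,:,::-1])
c=arm.capture("scene");cv2.imwrite("pics/scene3.png",cv2.resize(c["color"][170:340,210:390,::-1],(636,600)))
E
```

```text
t: 6.6
eef_pos: [666.7, -77.2, 330.8]
tool_rot: [180.0, -0.2, 177.9]
ft_force: [-0.7, -0.3, -1.1]
finger_gap: -0.1
6.6 [666.7102 -77.1651 330.8296] [179.9659  -0.2047 177.9097] F [-0.6956 -0.2506 -1.0828] gap -0.08009228739861544
[0.0011 0.0171 0.0678] [ 0.0006 -0.0036 -0.0016]
```

View pics/wrist3.png

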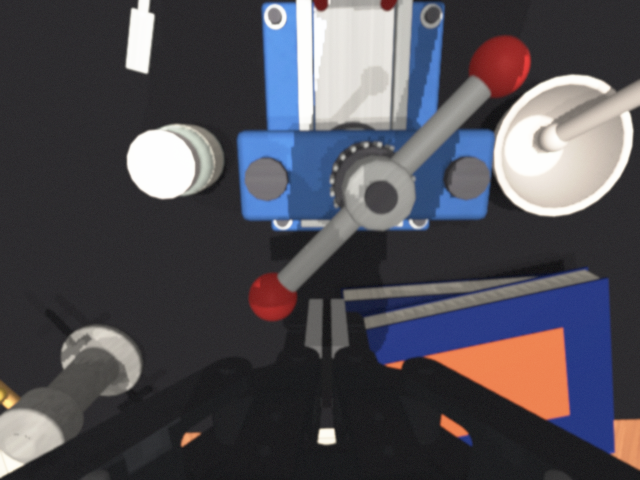

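View pics/scene3.png

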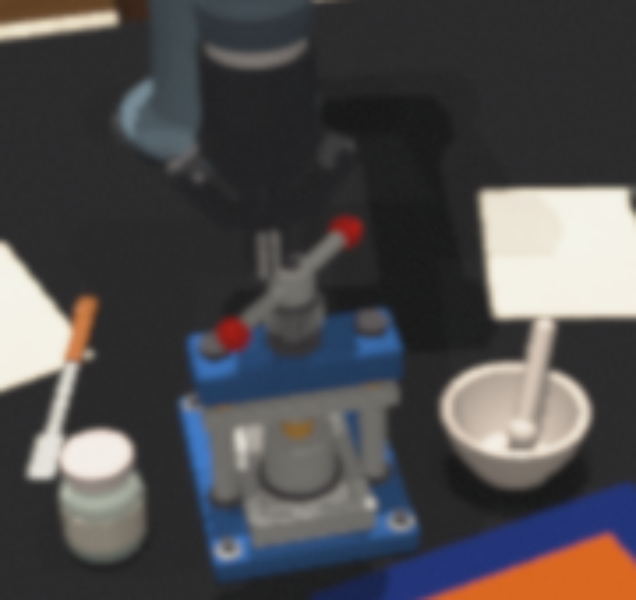

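The wrist view shows the hub at (381,197), ball A at (272,297) and ball B at (500,65), with the fingers on the +x side. I'll check the hub position from this view.

```bash
cat > ang.py <<'E'
import sys,numpy as np,cv2
from rig import arm
from h import *
np.set_printoptions(precision=1,suppress=True)
H=np.array([618.5,-51.3])
for n in sys.argv[1:]:
    c=arm.capture(n)
    if n=="wrist":
        h=cv2.cvtColor(c["color"],cv2.COLOR_RGB2HSV).astype(int)
        m=(((h[...,0]<6)|(h[...,0]>174))&(h[...,1]>170)&(h[...,2]>60)).astype(np.uint8)
        k,l,s,ce=cv2.connectedComponentsWithStats(m);L=[(ce[i],s[i]) for i in range(1,k) if s[i][4]>300]
    else: L=blobs(c,"red",(285,170,380,300) if n=="top" else (250,200,345,320))
    for ce,s in L:
        p=onz(c,*ce,217)[:2];q=p-H;print(n,ce,s[4],p,"r %.1f ang %.1f"%(np.hypot(*q),np.degrees(np.arctan2(q[1],q[0]))))
o=arm.get_obs();q=o['eef_pos'][:2]-H
print("tcp",o['eef_pos'],"r %.1f ang %.1f"%(np.hypot(*q),np.degrees(np.arctan2(q[1],q[0]))),"F",o['ft_force'],"M %.2f"%(np.array([-q[1],q[0]])@o['ft_force'][:2]/1000),"t",o['t'])
E
cat > arc.py <<'E'
# arc.py r a0 step n z : tool-frame shifts to points on circle round hub
import sys,numpy as np
from scipy.spatial.transform import Rotation as Rn
from rig import arm
r,a0,st,n,z=map(float,sys.argv[1:6]);o=arm.get_obs();H=np.array([618.5,-51.3])
R=Rn.from_euler('xyz',[180,0,178],degrees=True)
for i in range(int(n)):
    a=np.radians(a0+st*i);print("%.0f"%(a0+st*i),np.round(R.inv().apply([H[0]+r*np.cos(a)-o['eef_pos'][0],H[1]+r*np.sin(a)-o['eef_pos'][1],z-o['eef_pos'][2]])/1000,4))
E
python3 ang.py wrist; python3 arc.py 48 -9 -4 2 263
```

```text
wrist [355.5   5.1] 397 [542.  -58.8] r 76.8 ang -174.4
wrist [496.   74.2] 2460 [570.6   1.6] r 71.4 ang 132.1
wrist [269.9 302.8] 1477 [ 675.  -104.4] r 77.5 ang -43.2
tcp [662.8 -76.  334.4] r 50.7 ang -29.1 F [ 0.  -1.  -1.1] M -0.04 t 6.75
-9 [-0.0025  0.0172  0.0714]
-13 [-0.002   0.0139  0.0714]
```

```bash
sed -i 's/618.5/620.5/' ang.py arc.py; python3 -m jog '[[-0.004,0.018,0,0,0,0,0],[-0.004,0.018,0,0,0,0,0],[-0.004,0.018,0.03,0,0,0,0],[-0.004,0.018,0.055,0,0,0,0],[-0.004,0.018,0.07,0,0,0,0],[-0.004,0.018,0.07,0,0,0,0],[-0.004,0.018,0.07,0,0,0,0]]'; python3 ang.py wrist; python3 arc.py 48 -8 -5 6 263
```

```text
t: 7.33
eef_pos: [666.2, -58.1, 266.3]
tool_rot: [180.0, -0.1, 178.0]
ft_force: [-0.4, 0.4, -0.3]
finger_gap: -0.1
wrist [531.8  37.4] 6330 [571.3   1.8] r 72.4 ang 132.8
wrist [178.5 365.3] 1268 [ 669.4 -108.2] r 75.0 ang -49.3
tcp [667.2 -58.3 267.7] r 47.2 ang -8.5 F [0.5 0.1 0.4] M 0.01 t 7.3833
-8 [-0.0008  0.0003  0.0047]
-13 [-0.0002 -0.0038  0.0047]
-18 [ 0.0008 -0.0079  0.0047]
-23 [ 0.0021 -0.0119  0.0047]
-28 [ 0.0038 -0.0157  0.0047]
-33 [ 0.0058 -0.0194  0.0047]
```

```bash
python3 -m jog '[[0,-0.004,0.002,0,0,0,0],[0.001,-0.008,0.002,0,0,0,0],[0.002,-0.012,0.002,0,0,0,0],[0.004,-0.016,0.002,0,0,0,0]]' | grep -v rot; python3 ang.py wrist scene;  python3 arc.py 48 -28 -4 6 265
```

```text
t: 7.72
eef_pos: [663.7, -74.3, 265.3]
ft_force: [0.7, 1.7, 0.4]
finger_gap: 0.2
wrist [605.5  64.4] 5399 [576.6   5.7] r 72.0 ang 127.6
wrist [208.5 351.1] 1244 [ 661.3 -113. ] r 74.0 ang -56.5
scene [312.8 235.4] 29 [574.3  12.2] r 78.5 ang 126.1
scene [271.7 262.5] 52 [ 662.3 -114. ] r 75.3 ang -56.3
tcp [663.3 -75.  265. ] r 49.0 ang -29.0 F [0.8 0.6 1.3] M 0.05 t 7.8167
-28 [0.0005 0.0012 0.    ]
-32 [ 0.0021 -0.0018  0.    ]
-36 [ 0.0038 -0.0046  0.    ]
-40 [ 0.0058 -0.0074  0.    ]
-44 [ 0.008  -0.0099  0.    ]
-48 [ 0.0103 -0.0123  0.    ]
```

```bash
python3 -m jog '[[0.002,-0.002,0,0,0,0,0],[0.004,-0.005,0,0,0,0,0],[0.006,-0.007,0,0,0,0,0],[0.008,-0.010,0,0,0,0,0]]' | grep -v rot; python3 ang.py scene;  python3 arc.py 48 -44 -4 6 265
```

```text
t: 8.15
eef_pos: [654.7, -83.6, 264.4]
ft_force: [0.3, 2.4, -0.7]
finger_gap: 0.3
scene [316.1 238.3] 51 [589.6  17. ] r 75.0 ang 114.3
scene [267.4 259.6] 52 [ 647.7 -122.1] r 75.9 ang -69.0
tcp [654.2 -84.4 264.3] r 47.3 ang -44.4 F [-1.  -0.  -0.3] M -0.04 t 8.2
-44 [-0.0008 -0.0002 -0.0007]
-48 [ 0.0015 -0.0026 -0.0007]
-52 [ 0.004  -0.0049 -0.0007]
-56 [ 0.0067 -0.0069 -0.0007]
-60 [ 0.0094 -0.0088 -0.0007]
-64 [ 0.0123 -0.0105 -0.0007]
```

```bash
python3 -m jog '[[0.002,-0.003,0,0,0,0,0],[0.004,-0.005,0,0,0,0,0],[0.007,-0.007,0,0,0,0,0],[0.0095,-0.009,0,0,0,0,0]]' | grep -v rot; python3 ang.py scene;  python3 arc.py 48 -60 -4 6 265
```

```text
t: 8.53
eef_pos: [644.8, -92.7, 264.3]
ft_force: [0.9, 0.7, -0.7]
finger_gap: 0.1
scene [319.6 242.1] 59 [608.8  21.4] r 73.6 ang 99.1
scene [263.3 255.9] 48 [ 629.8 -129.1] r 78.3 ang -83.2
tcp [644.3 -93.1 264.4] r 48.1 ang -60.3 F [ 0.6  0.3 -0.7] M 0.03 t 8.5833
-60 [-0.0002  0.0002 -0.0006]
-64 [ 0.0027 -0.0015 -0.0006]
-68 [ 0.0057 -0.0029 -0.0006]
-72 [ 0.0088 -0.0042 -0.0006]
-76 [ 0.012  -0.0052 -0.0006]
-80 [ 0.0153 -0.006  -0.0006]
```

```bash
python3 -m jog '[[0.003,-0.0015,0,0,0,0,0],[0.006,-0.003,0,0,0,0,0],[0.009,-0.004,0,0,0,0,0],[0.012,-0.005,0,0,0,0,0]]' | grep -v rot; python3 ang.py scene;  python3 arc.py 48 -76 -4 6 265
```

```text
t: 8.92
eef_pos: [632.8, -97.1, 264.6]
ft_force: [1.7, 0.4, -1.0]
finger_gap: 0.1
scene [321.4 246.8] 60 [630.4  20.4] r 72.4 ang 82.2
scene [261.6 252.2] 34 [ 612.8 -130.6] r 79.6 ang -95.5
tcp [632.2 -97.3 264.6] r 47.5 ang -75.7 F [ 0.2  0.  -0.2] M 0.01 t 8.9667
-76 [ 0.0001 -0.0005 -0.0004]
-80 [ 0.0033 -0.0013 -0.0004]
-84 [ 0.0066 -0.0019 -0.0004]
-88 [ 0.0099 -0.0023 -0.0004]
-92 [ 0.0133 -0.0024 -0.0004]
-96 [ 0.0166 -0.0023 -0.0004]
```

```bash
python3 -m jog '[[0.003,-0.001,0,0,0,0,0],[0.0065,-0.0015,0,0,0,0,0],[0.010,-0.002,0,0,0,0,0],[0.013,-0.002,0,0,0,0,0]]' | grep -v rot; python3 ang.py scene;  python3 arc.py 48 -92 -4 6 265
```

```text
t: 9.3
eef_pos: [619.5, -98.7, 264.5]
ft_force: [2.0, -0.2, 0.8]
finger_gap: 0.2
scene [321.  251.8] 67 [651.1  13.6] r 71.8 ang 64.8
tcp [618.9 -98.6 264.5] r 47.4 ang -91.9 F [0.3 0.5 1.5] M 0.01 t 9.35
-92 [ 0.0001 -0.0006 -0.0005]
-96 [ 0.0034 -0.0005 -0.0005]
-100 [ 0.0068 -0.0002 -0.0005]
-104 [ 0.0101  0.0004 -0.0005]
-108 [ 0.0133  0.0012 -0.0005]
-112 [ 0.0165  0.0023 -0.0005]
```

```bash
python3 -m jog '[[0.003,-0.0005,0,0,0,0,0],[0.0065,0,0,0,0,0,0],[0.010,0,0,0,0,0,0],[0.013,0.001,0,0,0,0,0]]' | grep -v rot; python3 ang.py scene;  python3 arc.py 48 -108 -4 6 265
```

```text
t: 9.68
eef_pos: [606.6, -97.2, 264.5]
ft_force: [2.2, 0.5, 1.4]
finger_gap: 0.1
scene [318.  256.6] 70 [668.8   0.9] r 71.1 ang 47.2
tcp [606.  -96.9 264.5] r 47.8 ang -107.7 F [ 0.2  0.1 -0.5] M 0.01 t 9.7333
-108 [ 0.0003 -0.0001 -0.0005]
-112 [ 0.0035  0.001  -0.0005]
-116 [ 0.0066  0.0022 -0.0005]
-120 [ 0.0096  0.0037 -0.0005]
-124 [ 0.0125  0.0054 -0.0005]
-128 [ 0.0153  0.0072 -0.0005]
```

```bash
python3 -m jog '[[0.003,0.001,0,0,0,0,0],[0.0065,0.002,0,0,0,0,0],[0.0095,0.004,0,0,0,0,0],[0.0125,0.0055,0,0,0,0,0]]' | grep -v rot; python3 ang.py scene;  python3 arc.py 48 -124 -4 6 265
```

```text
t: 10.07
eef_pos: [594.2, -91.0, 264.4]
ft_force: [1.6, -0.3, 0.1]
finger_gap: -0.1
scene [311.8 261.2] 57 [683.1 -18.4] r 70.7 ang 27.7
tcp [593.6 -90.6 264.4] r 47.7 ang -124.4 F [-0.8 -1.3  0.1] M 0.00 t 10.1167
-124 [-0.0001 -0.0005 -0.0006]
-128 [ 0.0027  0.0014 -0.0006]
-132 [ 0.0053  0.0035 -0.0006]
-136 [ 0.0078  0.0057 -0.0006]
-140 [ 0.0101  0.0081 -0.0006]
-144 [ 0.0123  0.0107 -0.0006]
```

```bash
python3 -m jog '[[0.003,0.0015,0,0,0,0,0],[0.0055,0.0035,0,0,0,0,0],[0.008,0.006,0,0,0,0,0]]' | grep -v rot; python3 ang.py scene;  python3 arc.py 48 -136 -4 6 265
```

```text
t: 10.37
eef_pos: [586.5, -84.8, 264.4]
ft_force: [0.8, -0.4, 0.1]
finger_gap: 0.5
scene [306.8 263.7] 50 [689.7 -32.6] r 71.7 ang 15.1
tcp [586.  -84.1 264.4] r 47.7 ang -136.4 F [-0.4 -1.1  1.1] M 0.02 t 10.4167
-136 [-0.     -0.0005 -0.0006]
-140 [ 0.0023  0.0019 -0.0006]
-144 [ 0.0045  0.0045 -0.0006]
-148 [ 0.0064  0.0072 -0.0006]
-152 [ 0.0082  0.01   -0.0006]
-156 [ 0.0098  0.013  -0.0006]
```

```bash
python3 -m jog '[[0.0025,0.002,0,0,0,0,0],[0.0045,0.0045,0,0,0,0,0],[0.0065,0.007,0,0,0,0,0]]' | grep -v rot; python3 ang.py scene;  python3 arc.py 48 -148 -4 6 265
```

```text
t: 10.67
eef_pos: [580.3, -77.5, 264.4]
ft_force: [1.3, -1.1, 0.2]
finger_gap: -0.4
scene [301.7 265.4] 54 [692.8 -46.3] r 72.5 ang 4.0
tcp [579.9 -76.9 264.4] r 48.0 ang -147.8 F [ 0.  -0.6  0. ] M 0.02 t 10.7167
-148 [ 0.0001  0.0001 -0.0006]
-152 [ 0.0019  0.003  -0.0006]
-156 [ 0.0035  0.0059 -0.0006]
-160 [ 0.0048  0.009  -0.0006]
-164 [ 0.006   0.0121 -0.0006]
-168 [ 0.0069  0.0153 -0.0006]
```

```bash
python3 -m jog '[[0.001,0.0015,0,0,0,0,0],[0.002,0.003,0,0,0,0,0],[0.003,0.0045,0,0,0,0,0],[0.0035,0.006,0,0,0,0,0]]' | grep -v rot; python3 ang.py scene;  python3 arc.py 48 -156 -4 6 265
```

```text
t: 11.05
eef_pos: [577.7, -72.1, 264.6]
ft_force: [2.8, -5.0, -0.4]
finger_gap: -0.0
scene [298.8 265.9] 61 [693.2 -53.4] r 72.7 ang -1.7
tcp [577.7 -72.  264.6] r 47.5 ang -154.2 F [ 2.3 -3.8 -1.6] M 0.21 t 11.1
-156 [ 0.0011  0.0011 -0.0004]
-160 [ 0.0025  0.0042 -0.0004]
-164 [ 0.0036  0.0073 -0.0004]
-168 [ 0.0045  0.0106 -0.0004]
-172 [ 0.0052  0.0138 -0.0004]
-176 [ 0.0057  0.0172 -0.0004]
```

The screw is tight: the force has risen to about 5 N. From here I'll use small steps.

```bash
python3 -m jog '[[0.0005,0.0015,0,0,0,0,0],[0.0015,0.003,0,0,0,0,0],[0.0015,0.003,0,0,0,0,0]]' | grep -v rot; python3 ang.py scene;  python3 arc.py 48 -156 -4 6 265
```

```text
t: 11.35
eef_pos: [577.0, -70.1, 264.8]
ft_force: [4.5, -6.8, -2.3]
finger_gap: -0.1
scene [297.4 266.1] 61 [692.9 -56.7] r 72.6 ang -4.3
tcp [577.  -70.2 264.8] r 47.4 ang -156.6 F [ 3.5 -8.3 -2.6] M 0.43 t 11.4
-156 [ 0.0003 -0.0007 -0.0002]
-160 [ 0.0017  0.0024 -0.0002]
-164 [ 0.0028  0.0055 -0.0002]
-168 [ 0.0038  0.0088 -0.0002]
-172 [ 0.0045  0.012  -0.0002]
-176 [ 0.0049  0.0154 -0.0002]
```

```bash
python3 -m jog '[[0.0005,0.001,0,0,0,0,0],[0.0008,0.002,0,0,0,0,0],[0.0008,0.002,0,0,0,0,0]]' | grep -v rot; python3 ang.py scene
```

```text
t: 11.65
eef_pos: [576.7, -68.7, 264.8]
ft_force: [5.7, -8.9, -2.6]
finger_gap: -0.3
scene [296.8 266.3] 59 [693.2 -58.3] r 73.0 ang -5.5
tcp [576.7 -68.8 264.8] r 47.1 ang -158.2 F [ 4.5 -9.3 -3.1] M 0.48 t 11.7
```

```bash
python3 -m jog '[[0.0005,0.001,0,0,0,0,0],[0.0008,0.002,0,0,0,0,0],[0.0008,0.002,0,0,0,0,0]]' | grep -v rot; python3 ang.py scene
```

```text
t: 11.95
eef_pos: [576.1, -67.0, 264.9]
ft_force: [5.2, -8.6, -2.4]
finger_gap: 0.1
scene [295.8 266.4] 59 [693.  -60.8] r 73.1 ang -7.5
tcp [576.1 -67.  264.9] r 47.1 ang -160.5 F [  6.4 -10.1  -2. ] M 0.55 t 12.0
```

```bash
python3 -m jog '[[0.0003,0.001,0,0,0,0,0],[0.0006,0.002,0,0,0,0,0],[0.0006,0.002,0,0,0,0,0]]' | grep -v rot; python3 ang.py scene
```

```text
t: 12.25
eef_pos: [575.1, -64.2, 264.9]
ft_force: [3.2, -4.4, 0.0]
finger_gap: 0.2
scene [293.6 266.6] 63 [692.5 -66.2] r 73.5 ang -11.7
tcp [574.7 -63.7 264.8] r 47.4 ang -164.8 F [ 2.2 -4.4 -0. ] M 0.23 t 12.3
```

```bash
python3 -m jog '[[0.0002,0.0007,0,0,0,0,0],[0.0002,0.0007,0,0,0,0,0]]' | grep -v rot; python3 ang.py scene
```

```text
t: 12.47
eef_pos: [573.2, -61.1, 264.2]
ft_force: [-1.0, 0.5, 0.2]
finger_gap: 0.3
scene [300.2 232.9] 10 [553.7 -16.9] r 75.1 ang 152.8
scene [285.5 266.3] 59 [686.1 -84.6] r 73.6 ang -26.9
tcp [573.1 -60.9 264.1] r 48.4 ang -168.5 F [-0.8  0.  -0.3] M -0.01 t 12.5167
```

One click: the handle jumped from about -12° to -27° and the force fell to zero. I'll back off, go straight up and draw away.

```bash
python3 -m jog '[[-0.001,-0.005,0,0,0,0,0],[-0.001,-0.008,0,0,0,0,0],[-0.001,-0.008,-0.03,0,0,0,0],[-0.001,-0.008,-0.06,0,0,0,0],[-0.001,-0.008,-0.09,0,0,0,0],[0.02,-0.008,-0.1,0,0,0,0],[0.06,-0.008,-0.1,0,0,0,0],[0.1,-0.02,-0.1,0,0,0,0],[0.13,-0.06,-0.1,0,0,0,0],[0.14,-0.1,-0.1,0,0,0,0],[0.15,-0.14,-0.1,0,0,0,0],[0.15,-0.18,-0.1,0,0,0,0]]'; python3 -m jog '[[-0.0,-0.04,0,0,0,0,0],[0,-0.08,0,0,0,0,0],[0,-0.12,0,0,0,0,0],[0,-0.15,0,0,0,0,0],[0,-0.15,0,0,0,0,0],[0,-0.15,0,0,0,0,0]]'; python3 ang.py top scene
python3 - <<'E'
from rig import arm;import cv2,numpy as np
from h import *
c=arm.capture("top");cv2.imwrite("pics/top9.png",c["color"][:,:,::-1])
for ce,s in blobs(c,"red",(285,170,380,310)): print(ce,s,onz(c,*ce,75)[:2])
E
```

```text
t: 13.52
eef_pos: [415.5, -231.7, 365.1]
tool_rot: [180.0, 0.0, 178.0]
ft_force: [1.5, -0.7, 0.4]
finger_gap: 0.1
t: 14.02
eef_pos: [411.8, -382.3, 363.6]
tool_rot: [179.9, -0.0, 177.8]
ft_force: [0.4, 0.2, 0.9]
finger_gap: 0.1
top [349.2 183.2] 70 [686.8 -84.4] r 74.1 ang -26.6
top [319.4 241.8] 66 [554.9 -17.7] r 73.7 ang 152.9
top [329.4 275.1] 90 [481.8 -39.2] r 139.3 ang 175.0
scene [299.1 231.6] 47 [546.8 -18.3] r 80.8 ang 155.9
scene [284.8 266.3] 54 [685.4 -86.4] r 73.8 ang -28.4
tcp [ 412.3 -380.2  364.3] r 389.3 ang -122.3 F [0.3 0.  0.5] M 0.10 t 14.1167
[349.02857143 183.22857143] [344 179  10  10  70] [722.73693517 -95.65155124]
[319.52380952 241.6984127 ] [315 238  10   9  63] [576.48267096 -22.06349412]
[329.67045455 275.04545455] [317 273  26   6  88] [495.07119776 -46.23650461]
```

View pics/top9.png

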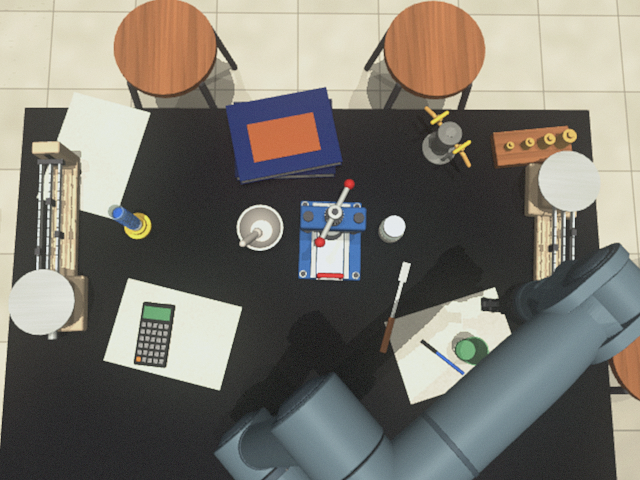

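The bail is at x = 495 mm, where about 496 is expected when the carrier is home. The handle rests at -27°, the bystanders are at the same pixels as before, and the arm is clear.

```bash
python3 -c "
from rig import arm
print(arm.close_job())"
```

```text
the job is handed in; nothing more can be done
None
```

The die carrier is home, the T-handle's clutch clicked once, and the job was handed in at about 14 s of the 58 s allowed.

- **Die carrier:** I pushed it in by the red bail with the shut fingers, about 37 mm, until the push force rose from 3 N to about 19 N against the back stop. In the last top view the bail lies about 0.7 mm from its worked-out home position, within the camera's 2 mm accuracy.
- **T-handle:** I pushed it clockwise through about 2.3 rad until the screw was tight, then went on in 1–3 mm steps. The torque peaked at about 0.5 N m by my estimate, a little over the stated 0.22–0.45. At the click the handle jumped from -12° to -27°, and the force on the hand fell to zero.
- **One click only:** The handle stayed at -27° after I drew the hand away. That is about 0.5 rad past where the screw went tight, which fits one click. The two cameras differ by 2–3° on this angle.
- **Bystanders:** In the last top view nothing else on the bench looks moved, and the arm touches nothing.

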